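# Put the tuned shader to bed in the bench drawer

## Robot

A 7-joint arm with a two-finger parallel gripper is mounted at the origin on the work surface. World frame = base frame: x ahead of the robot, y to its left, z up, the work surface at z = 0. Lengths are in m, angles in rad, forces in N, time in s.
With the tool pointing down it reaches from about 0.4 to 0.875 m from the base axis. Payload 19.3 kg.
Tool frame: the origin (TCP) lies at the very end of the fingers, on their centre line; the grasp point (between the pads) lies 19 mm behind it; z points along the fingers, y is the line along which they close (so a half turn about z gives the same grasp; the last joint's range is limited). The gripper opens to 85 mm and grips with 20 to 120 N. Pads are 22 mm wide; open, the fingers measure 114 mm over their backs; the gripper's body (76 mm by 85 mm) begins 54 mm behind the grasp point. The pads swing forward as they close: fully open they stand 13 mm farther back than shut.
Start: joints at [1.267, 0.521, -0.036, 1.599, 0.021, 1.021, -0.113], TCP at [0.145, -0.608, 0.231] pointing down, gripper open.
Joint ranges: [-2.91, 2.91], [-0.3, 2.13], [-1.5, 1.42], [0.17, 2.43], [-1.26, 4.41], [0.16, 1.93], [-2.52, 2.52]. Speed limits (rad/s): [1.89, 1.89, 2.39, 2.39, 3.01, 3.01, 3.01].

## Interface

Orientations are given as [roll, pitch, yaw] about the fixed x, y, z axes, in that order (R = Rz(yaw) Ry(pitch) Rx(roll)).
In Python, from workcell import observe, grab_frame, job_done gives the robot as it stands.
- The arm moves only by the tool move_arm, never from a script. Its argument "plan" is a list that holds one entry, the list of rows, each a list of 7 numbers: the shift along the tool's x, y, z each as a share of 0.02 m, from -1 to 1, then the turn, a rotation vector about the tool's x, y, z each as a share of 6 degrees, from -1 to 1, then the opening, from -1 (shut) to 1 (fully open). A call has exactly 10 rows; each row shifts and turns the commanded pose from where the row before left it, along the tool's axes as they then stand; what a row does not reach is not made up. A row lasts 1/10 s, in which the tool goes at most 50 mm and 8.59 degrees, less where a joint would pass 70% of its speed; a pose out of reach is approached as far as the arm can. A call with a number of a shift or a turn outside -1 to 1 is refused whole. A call with a gripper value outside its range is refused whole. The fingers move at their own pace and stop on an object; "grip_force" is the grip in N (left out, the last holds). Time passes only in rows, so rows that do not move let the fingers close, or fill a call up. It gives the time, the measured TCP pose, the force, the opening and the grip force at its end, in the units of the state.
- observe(): the state, without advancing time (a new reading comes with each control period).
- grab_frame(name): name is "scene" or "top"; returns a dict with "color" (480x640x3 uint8, red, green, blue), "intrinsics" (3x3 intrinsics, pixels), "position" and "orientation" of the camera in the world. Camera axes: x right, y down, z forward; pixel columns grow to the right and rows downward; lengths in m; the calibration is good to about 2 mm. A picture is of the moment at which its call begins. There is no depth.
- job_done(): hands the job in; it is judged then, once.
The state is a dict: "clock": time; "qpos": joint angles; "qd": joint speeds; "joint_efforts": joint torques, N m; "position": TCP position; "tool_rot": TCP orientation; "force": force on the tool from outside, world axes, zero at the start; "moment": the same for the moment, N m; "grip_width": finger opening in m; "finger_force": force on a finger pad.
Only numpy, scipy, OpenCV 4.12 (cv2) and the standard library are available. Lean on these libraries where they do the work, as an engineer would, in place of code of your own. Each camera call takes 0.05 s, during which the arm holds its last target. There are 200 camera calls.

## Task

The shader is tuned: put the chrome machine away in the open top drawer of the small blue bench cabinet. The drawer comes only part of the way out and the machine is longer than the gap, so feed its tube end in tilted, under the cabinet's front edge, and lay the machine flat on its side on the drawer's liner, tube to the back, without dropping or forcing it. Then slide the drawer gently shut, fully home, and leave everything else on the bench where it is.

Things in the scene. Friction and masses are not known exactly. Their poses are not given: they have to be found in the camera images.
- shader: Chrome coil tattoo machine with grip and tube, lying on its side, 0.2-0.35 kg. Origin: on its underside, between the coils; x along the tube to its tip, z up out of its upper side. Extent: x -46 to 122, y -46 to 29, z 0 to 22 mm. Knurled grip 22 mm across at x 44 to 92, y=-27; ahead of it the 8 mm tube. Vise block x 18 to 36, y -38 to -16, its thumb screw to y=-46.
- shader_grasp (a point): Grasp point of the shader, amid the coils at (0, 3, 11) mm in its frame. Closing along y the fingers meet the frame's flat upright (outer face y=29, x -26 to 24) and the front coil (round, 22 mm across, outermost y=-22.5): 51.5 mm wide, 22 mm high. The finger at the coil has a free gap from x=-19 (armature bar, out to y=-29) to x=18 (vise).
- shader_tip (a point): The end of the shader's tube, on the tube's axis, at (122, -27, 11) mm in the shader's frame; the tube's lower side is 4 mm below its axis.
- cabinet: Fixed blue sheet-steel two-drawer bench cabinet, 210 mm deep (x), 158 wide (y), 118 high. Origin: centre of its underside; x from front to back, the drawers face -x. Front face of the carcass at x=-105 mm. The lower drawer is only a shut front; its bow handle reaches to x=-132, 28 mm above the bench.
- cabinet_edge (a point): Middle of the lower front edge of the cabinet's 8 mm top sheet (it covers the whole depth), at (-105, 0, 110) mm in the cabinet's frame, 45 mm above the drawer's liner: what goes to the back of the drawer must pass under it.
- drawer (a joint): How far the top drawer is out, in m: 0 is fully home (the rigid end of its travel), 0.125 is its outer stop. It slides along the cabinet's x axis, takes about 3 N to move (and a little more when moved fast) and stays where it is left.
- drawer_floor (a point): Moves with the top drawer: centre of its flat liner, 65 mm above the bench, axes as the cabinet's. Inside 186 mm long (x -93 to 93) and 136 wide (y -68 to 68); side and back walls stand 34 mm above the liner, the front panel 42 mm (5 mm thick, 155 wide). Fully home, the panel's inner face meets the carcass's front face. The shader just fits lengthwise.
- drawer_front (a point): The middle of the top edge of the drawer's front panel, on its outer face, 107 mm above the bench; the place to push lies just below. A bow handle, 64 mm wide, stands 18 to 22 mm out from the panel, 28 mm below this point.
- screwdriver: Bystander: flat screwdriver with an orange handle, about 170 mm long, lying along its x axis.
- feeler_gauge: Bystander: steel feeler gauge, 108 mm long, 14 mm wide, 12 mm high, some thin leaves fanned out; x along it, origin under its middle.
- post_block: Bystander: brass block 50 x 32 mm with two binding posts, 33 mm high.
- basket: Bystander: empty grey plastic ultrasonic basket, 130 x 100 mm, 50 mm high.
There are look-alikes about, which are no part of the job. Leave any yellow look-alike of the shader alone.

How it is judged:
On the way, in this order (a step that is already met when the one before it is completed fails the run):
1. the shader lies flat on the drawer's liner, tube to the back, let go (x of shader in the frame of drawer_floor between -0.06 and -0.01 m and z of shader in the frame of drawer_floor between -0.006 and 0.006 m and angle between shader's own z axis and vertical below 0.12 rad and contact force between the fingers and shader below 0.1 N), for 0.2 s.
2. the drawer is slid fully home (value of joint drawer below 0.003 m), for 0.2 s.
At the end, for the whole second after the job is handed in: The drawer is within 3 mm of fully home; the shader lies still in it, let go, flat on its side on the liner (within 6 mm of its height and 0.12 rad of level), its tube towards the back (value of joint drawer below 0.003 m and x of shader in the frame of drawer_floor between -0.06 and -0.01 m and y of shader in the frame of drawer_floor between -0.05 and 0.05 m and z of shader in the frame of drawer_floor between -0.006 and 0.006 m and x of shader_tip in the frame of drawer_floor above 0.04 m and angle between shader's own z axis and vertical below 0.12 rad and linear speed of shader below 0.02 m/s); the robot touches nothing.
It fails at once if the shader is jammed against or forced into the cabinet or drawer (more than 40 N) (contact force between shader and cabinet above 40 N).
It fails at once if the shader is dropped, or thrown about in the drawer (faster than 0.4 m/s while not held) (contact force between the fingers and shader below 0.1 N and linear speed of shader above 0.4 m/s).
It fails at once if the drawer or cabinet is slammed or forced by the robot (more than 30 N) (contact force between any of the fingers, the arm and cabinet above 30 N).
It fails at once if another thing on the bench is moved (more than 20 mm) (distance of any of screwdriver, feeler_gauge, post_block, basket from where it was at the start of the episode above 0.02 m).
It also fails if it takes over 58 s, if anything falls off the work surface, if the arm or the gripper's body presses on something with over 40 N, if the wrist force passes 120 N, or if a joint passes its speed limit or range.

## Working session

There is one attempt and no reset: what is moved stays moved. The work goes in short steps, Python scripts to look and compute and a tool call to move; the robot and the scene stay as the last step left them, time stands still between calls to the robot, and variables do not carry over. Pictures are saved under pics/ and viewed, at most 10 in all, crops included, and the job is handed in when it is done.

Besides the shell and the picture viewer there is one more tool, called by a JSON object that holds its "api" and its "payload", one argument or row to a line. move_arm: Moves the arm, as the interface text tells. Shift numbers are shares of 0.02 m and turn numbers shares of 6 degrees, none past 1 either way. Its arguments: {"type":"object","properties":{"plan":{"type":"array"},"grip_force":{"type":"number"}},"required":["plan"]}

```bash
mkdir -p pics; ls
python3 - <<'E'
from workcell import *
import cv2,json,numpy as np
s=observe(); print({k:np.round(v,3).tolist() for k,v in s.items()})
for n in("scene","top"):
    f=grab_frame(n); cv2.imwrite(f"pics/{n}0.png",f["color"][:,:,::-1]); 
    print(n,np.round(f["intrinsics"],1).tolist(),f["position"],f["orientation"])
E
```

```text
pics
{'clock': 0.0, 'qpos': [1.267, 0.522, -0.036, 1.6, 0.021, 1.021, -0.113], 'qd': [-0.0, -0.0, 0.002, 0.001, -0.0, 0.001, -0.001], 'joint_efforts': [-0.002, -92.713, 1.979, -36.994, 0.018, 0.008, -0.0], 'position': [0.145, -0.608, 0.231], 'tool_rot': [-3.14, 0.0, 0.234], 'force': [-0.08, 0.143, -0.204], 'moment': [-0.057, -0.038, 0.005], 'finger_force': 0.0, 'grip_width': 0.085}
scene [[593.3, 0.0, 323.2], [0.0, 593.3, 239.0], [0.0, 0.0, 1.0]] [ 1.46507832 -0.20045381  0.70621799] [-2.13463598  0.00834961  1.36081192]
top [[590.0, 0.0, 328.7], [0.0, 590.0, 242.7], [0.0, 0.0, 1.0]] [ 0.44765185 -0.00547942  1.31527622] [-3.08752446  0.02531702 -1.58109842]
```

View pics/scene0.png

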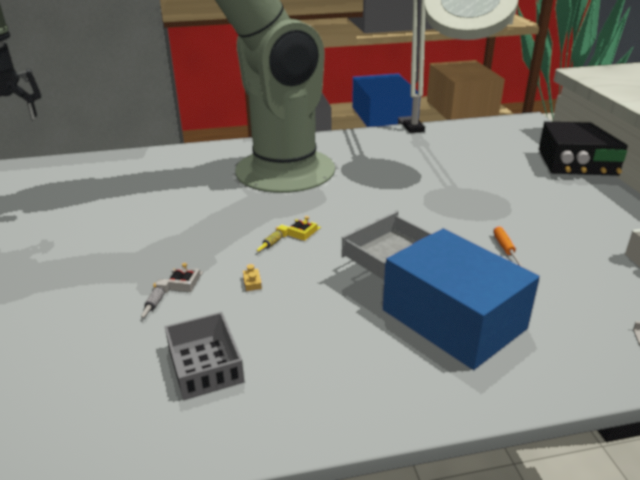

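View pics/top0.png

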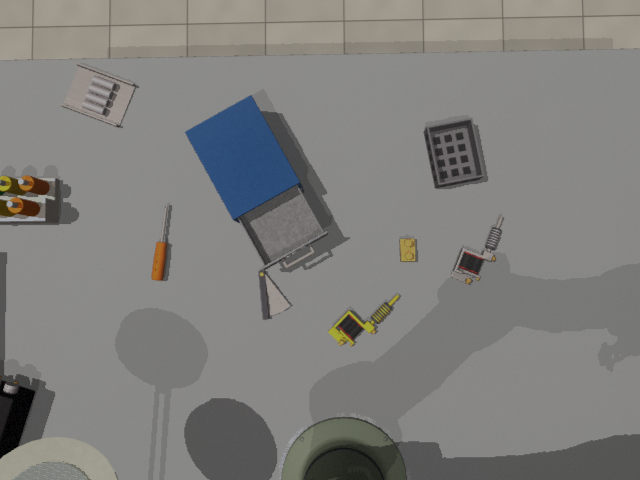

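The scene view shows the chrome shader near (175,285), the yellow look-alike near (290,233) and the cabinet with its open drawer near (440,280). In the top view the shader is near (475,258), tube tip (501,217). The drawer is near (285,225) and the feeler gauge near (270,295), close to the drawer front. Next I'll zoom in on both.

```bash
cat > h.py <<'E'
import numpy as np,cv2
from scipy.spatial.transform import Rotation as R
from workcell import *
K={"scene":np.array([[593.3,0,323.2],[0,593.3,239.0],[0,0,1]]),"top":np.array([[590.,0,328.7],[0,590,242.7],[0,0,1]])}
P={"scene":[1.46507832,-0.20045381,0.70621799],"top":[0.44765185,-0.00547942,1.31527622]}
O={"scene":[-2.13463598,0.00834961,1.36081192],"top":[-3.08752446,0.02531702,-1.58109842]}
def ray(n,uv):
    d=R.from_euler('xyz',O[n]).as_matrix()@np.linalg.inv(K[n])@np.array([*uv,1.]); return np.array(P[n]),d/np.linalg.norm(d)
def onz(n,uv,z):
    p,d=ray(n,uv); return p+d*(z-p[2])/d[2]
def proj(n,X):
    c=K[n]@(R.from_euler('xyz',O[n]).as_matrix().T@(np.array(X)-P[n])); return c[:2]/c[2]
def tri(a,b):
    p,d=ray("top",a);q,e=ray("scene",b)
    t=np.linalg.lstsq(np.c_[d,-e],q-p,rcond=None)[0]
    A,B=p+t[0]*d,q+t[1]*e; return (A+B)/2,np.linalg.norm(A-B)
E
python3 - <<'E'
import cv2,numpy as np
t=cv2.imread('pics/top0.png');s=cv2.imread('pics/scene0.png')
c=lambda i,x,y,w,h,k:cv2.resize(i[y:y+h,x:x+w],None,fx=k,fy=k,interpolation=cv2.INTER_CUBIC)
a=c(t,440,205,80,90,5);b=c(s,130,250,80,90,5)   # 400x450
cv2.imwrite('pics/sh.png',np.hstack([a,b]))
a=c(t,180,90,160,240,2.5);b=c(s,335,205,205,160,1.9)
o=np.zeros((600,800,3),np.uint8);o[:600,:400]=a;o[:304,400:790]=b[:304,:390];cv2.imwrite('pics/cab.png',o)
E
```

```text
(no output)
```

View pics/sh.png

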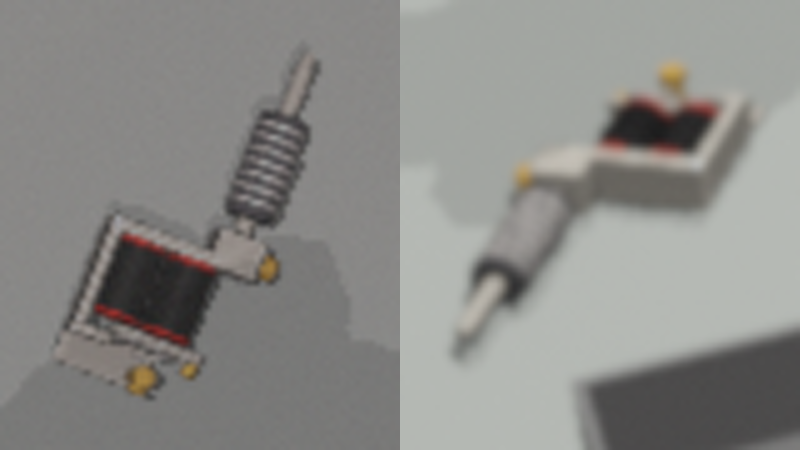

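View pics/cab.png

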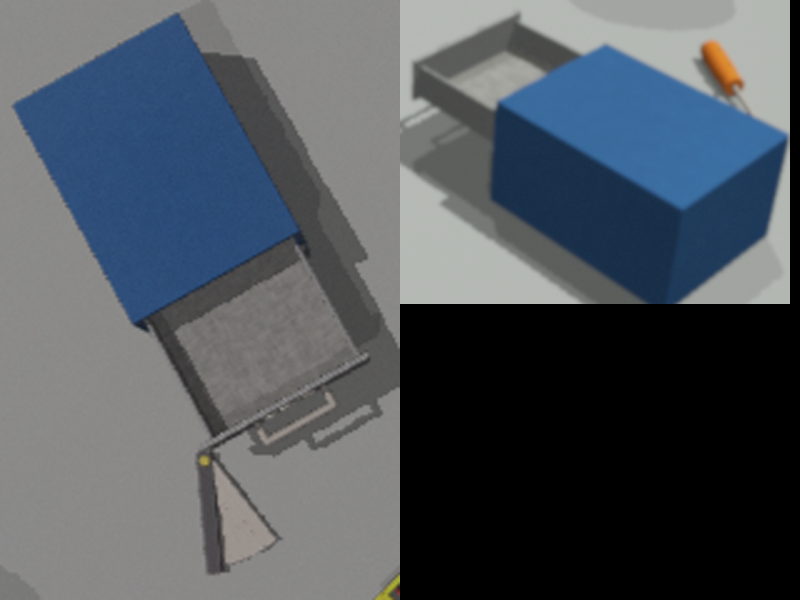

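In the crops, the shader's upright corner is at (118,215) top and (703,172) scene, and its tip is at (313,57) and (458,348). The cabinet's top corners are clear in both views, and the drawer's front panel runs from (203,450) to (367,355). Now I'll triangulate.

```bash
cat > m.py <<'E'
from h import *
ct=lambda x,y,k,o:((x+.5)/k-.5+o[0],(y+.5)/k-.5+o[1])
T=lambda a,b:tri(ct(*a,5,(440,205)),ct(b[0]-400,b[1],5,(130,250)))
for n,a,b in [("upright front corner top (24,29,22)",(118,215),(703,165)),("tip",(313,57),(458,348)),("grip front end",(283,115),(500,280)),("vise screw",(268,269),(523,175))]:
    print(n,*np.round(T(a,b),4))
C=lambda a,b:tri(ct(*a,2.5,(180,90)),ct(b[0]-400,b[1],1.9,(335,205)))
for n,a,b in [("FL",(137,325),(605,45)),("FR",(298,232),(498,102)),("BL",(12,105),(787,135)),("BR",(180,13),(683,210)),("dL",(203,450),(518,14)),("dR",(367,355),(415,65))]:
    print(n,*np.round(C(a,b),4), np.round(onz("top",ct(*a,2.5,(180,90)),.118 if n[0]!='d' else .107),4))
f=lambda x,y,z:np.round(onz("top",ct(x,y,5,(440,205)),z),4)
print("tube dir",f(312,57,.011),f(253,220,.011)); print("upright",f(118,215,.022),f(60,350,.022))
# liner edges, armature corner
t=cv2.imread('pics/top0.png'); h=cv2.cvtColor(t,cv2.COLOR_BGR2HSV)
m=cv2.inRange(h,(100,120,40),(125,255,255)); c=max(cv2.findContours(m,0,1)[0],key=cv2.contourArea)
print(cv2.minAreaRect(c))
b=cv2.boxPoints(cv2.minAreaRect(c)); print([np.round(onz("top",p,.118)[:2],4).tolist() for p in b])
sub=h[205:295,440:520]; m=cv2.inRange(sub,(0,120,60),(8,255,255))|cv2.inRange(sub,(172,120,60),(180,255,255)); ys,xs=np.nonzero(m)
pts=np.c_[xs+440,ys+205].astype(np.float32); print(cv2.minAreaRect(pts)); print("red pts centre on z=.017",onz("top",cv2.minAreaRect(pts)[0],.017), [np.round(onz("top",p,.017)[:2],4).tolist() for p in cv2.boxPoints(cv2.minAreaRect(pts))])
E
python3 m.py
```

```text
Traceback (most recent call last):
  File "m.py", line 5, in <module>
    print(n,*np.round(T(a,b),4))
             ~~~~~~~~^^^^^^^^^^
ValueError: setting an array element with a sequence. The requested array has an inhomogeneous shape after 1 dimensions. The detected shape was (2,) + inhomogeneous part.
```

```bash
sed -i 's/return (A+B)\/2,np.linalg.norm(A-B)/return np.r_[(A+B)\/2,np.linalg.norm(A-B)]/' h.py; python3 m.py
```

```text
upright front corner top (24,29,22) 0.5039 -0.2659 0.0227 0.0018
tip 0.5736 -0.3574 0.0049 0.0009
grip front end 0.5474 -0.3417 0.0132 0.0003
vise screw 0.4798 -0.3346 0.0115 0.0012
FL 0.563 0.2186 0.1149 0.0033 [0.5621 0.2164 0.118 ]
FR 0.6375 0.0846 0.1152 0.001 [0.6369 0.0839 0.118 ]
BL 0.7459 0.3194 0.1167 0.0017 [0.746  0.3199 0.118 ]
BR 0.8218 0.1822 0.1168 0.0037 [0.8207 0.1803 0.118 ]
dL 0.4593 0.1643 0.1003 0.0017 [0.4595 0.1642 0.107 ]
dR 0.5366 0.0295 0.1015 0.0013 [0.5361 0.0287 0.107 ]
tube dir [ 0.5731 -0.3558  0.011 ] [ 0.5015 -0.3281  0.011 ]
upright [ 0.5039 -0.2669  0.022 ] [ 0.4453 -0.2405  0.022 ]
((242.00062561035156, 157.17967224121094), (100.26839447021484, 76.04762268066406), 60.75117111206055)
[[0.7453, 0.3203], [0.8208, 0.1824], [0.6372, 0.0823], [0.5626, 0.2188]]
((470.6933288574219, 262.4974365234375), (19.313074111938477, 16.513036727905273), 21.037511825561523)
red pts centre on z=.017 [ 0.47128785 -0.28351177  0.017     ] [[0.4623, -0.2573], [0.4959, -0.2709], [0.4803, -0.3098], [0.4468, -0.2961]]
```

```bash
cat >> h.py <<'E'
def plan(p,yaw,tilt,n,g=1,start=None):
    """rows from measured pose to TCP p, tool x at yaw (deg), nose down by tilt (deg)"""
    s=observe(); p0,R0=(np.array(s["position"]),R.from_euler('xyz',s["tool_rot"])) if start is None else start
    R1=tool(yaw,tilt); w=(R0.inv()*R1).as_rotvec(); rows=[]
    for i in range(n):
        Ri=R0*R.from_rotvec(w*i/n); d=Ri.inv().apply((np.array(p)-p0)/n)
        rows.append(np.r_[np.round(d/.02,2),np.round(np.degrees(w)/n/6,2),g].tolist())
    for i in range(0,n,10): print(rows[i:i+10])
    return np.array(p),R1
def tool(yaw,tilt): return R.from_euler('z',yaw,degrees=True)*R.from_euler('x',180,degrees=True)*R.from_euler('y',-tilt,degrees=True)
E
python3 -c "
from h import *
plan([.471,-.283,.11],-21.5,0,30)"
```

```text
[[0.65, -0.4, 0.2, -0.0, 0.0, 0.19, 1.0], [0.65, -0.41, 0.2, -0.0, 0.0, 0.19, 1.0], [0.64, -0.43, 0.2, -0.0, 0.0, 0.19, 1.0], [0.63, -0.44, 0.2, -0.0, 0.0, 0.19, 1.0], [0.62, -0.45, 0.2, -0.0, 0.0, 0.19, 1.0], [0.61, -0.46, 0.2, -0.0, 0.0, 0.19, 1.0], [0.6, -0.48, 0.2, -0.0, 0.0, 0.19, 1.0], [0.59, -0.49, 0.2, -0.0, 0.0, 0.19, 1.0], [0.58, -0.5, 0.2, -0.0, 0.0, 0.19, 1.0], [0.57, -0.51, 0.2, -0.0, 0.0, 0.19, 1.0]]
[[0.56, -0.52, 0.2, -0.0, 0.0, 0.19, 1.0], [0.55, -0.54, 0.2, -0.0, 0.0, 0.19, 1.0], [0.54, -0.55, 0.2, -0.0, 0.0, 0.19, 1.0], [0.53, -0.56, 0.2, -0.0, 0.0, 0.19, 1.0], [0.52, -0.57, 0.2, -0.0, 0.0, 0.19, 1.0], [0.5, -0.58, 0.2, -0.0, 0.0, 0.19, 1.0], [0.49, -0.59, 0.2, -0.0, 0.0, 0.19, 1.0], [0.48, -0.6, 0.2, -0.0, 0.0, 0.19, 1.0], [0.47, -0.61, 0.2, -0.0, 0.0, 0.19, 1.0], [0.46, -0.62, 0.2, -0.0, 0.0, 0.19, 1.0]]
[[0.44, -0.63, 0.2, -0.0, 0.0, 0.19, 1.0], [0.43, -0.64, 0.2, -0.0, 0.0, 0.19, 1.0], [0.42, -0.64, 0.2, -0.0, 0.0, 0.19, 1.0], [0.4, -0.65, 0.2, -0.0, 0.0, 0.19, 1.0], [0.39, -0.66, 0.2, -0.0, 0.0, 0.19, 1.0], [0.38, -0.67, 0.2, -0.0, 0.0, 0.19, 1.0], [0.36, -0.68, 0.2, -0.0, 0.0, 0.19, 1.0], [0.35, -0.68, 0.2, -0.0, 0.0, 0.19, 1.0], [0.34, -0.69, 0.2, -0.0, 0.0, 0.19, 1.0], [0.32, -0.7, 0.2, -0.0, 0.0, 0.19, 1.0]]
```

{"api": "move_arm", "payload": {
  "plan": [
    [[0.65,-0.4,0.2,0,0,0.19,1],[0.65,-0.41,0.2,0,0,0.19,1],[0.64,-0.43,0.2,0,0,0.19,1],[0.63,-0.44,0.2,0,0,0.19,1],[0.62,-0.45,0.2,0,0,0.19,1],[0.61,-0.46,0.2,0,0,0.19,1],[0.6,-0.48,0.2,0,0,0.19,1],[0.59,-0.49,0.2,0,0,0.19,1],[0.58,-0.5,0.2,0,0,0.19,1],[0.57,-0.51,0.2,0,0,0.19,1]]
  ]
}}

```text
clock: 1.1
position: [0.2537, -0.4991, 0.1909]
tool_rot: [-3.141, 0.0, 0.034]
force: [0.4, 0.5, -0.3]
grip_width: 0.0849
finger_force: 0.0
```

{"api": "move_arm", "payload": {
  "plan": [
    [[0.56,-0.52,0.2,0,0,0.19,1],[0.55,-0.54,0.2,0,0,0.19,1],[0.54,-0.55,0.2,0,0,0.19,1],[0.53,-0.56,0.2,0,0,0.19,1],[0.52,-0.57,0.2,0,0,0.19,1],[0.5,-0.58,0.2,0,0,0.19,1],[0.49,-0.59,0.2,0,0,0.19,1],[0.48,-0.6,0.2,0,0,0.19,1],[0.47,-0.61,0.2,0,0,0.19,1],[0.46,-0.62,0.2,0,0,0.19,1]]
  ]
}}

```text
clock: 2.1
position: [0.3619, -0.3899, 0.1509]
tool_rot: [-3.141, 0.0, -0.165]
force: [0.5, 0.2, -1.2]
grip_width: 0.0855
finger_force: 0.0
```

{"api": "move_arm", "payload": {
  "plan": [
    [[0.44,-0.63,0.2,0,0,0.19,1],[0.43,-0.64,0.2,0,0,0.19,1],[0.42,-0.64,0.2,0,0,0.19,1],[0.4,-0.65,0.2,0,0,0.19,1],[0.39,-0.66,0.2,0,0,0.19,1],[0.38,-0.67,0.2,0,0,0.19,1],[0.36,-0.68,0.2,0,0,0.19,1],[0.35,-0.68,0.2,0,0,0.19,1],[0.34,-0.69,0.2,0,0,0.19,1],[0.32,-0.7,0.2,0,0,0.19,1]]
  ]
}}

```text
clock: 3.1
position: [0.4696, -0.2805, 0.1109]
tool_rot: [-3.142, 0.0, -0.364]
force: [-0.7, -0.5, 0.6]
grip_width: 0.0852
finger_force: 0.0
```

```bash
python3 -c "
from h import *
s=observe();print(s['position'],np.degrees(s['tool_rot']),s['clock'])
plan([.471,-.283,.002],-21.5,0,10)"
```

```text
[ 0.4695995  -0.28045278  0.11093169] [-1.79998183e+02  2.46779971e-02 -2.08559765e+01] 3.1
[[0.01, 0.01, 0.54, -0.0, 0.0, 0.01, 1.0], [0.01, 0.01, 0.54, -0.0, 0.0, 0.01, 1.0], [0.01, 0.01, 0.54, -0.0, 0.0, 0.01, 1.0], [0.01, 0.01, 0.54, -0.0, 0.0, 0.01, 1.0], [0.01, 0.01, 0.54, -0.0, 0.0, 0.01, 1.0], [0.01, 0.01, 0.54, -0.0, 0.0, 0.01, 1.0], [0.01, 0.01, 0.54, -0.0, 0.0, 0.01, 1.0], [0.01, 0.01, 0.54, -0.0, 0.0, 0.01, 1.0], [0.01, 0.01, 0.54, -0.0, 0.0, 0.01, 1.0], [0.01, 0.01, 0.54, -0.0, 0.0, 0.01, 1.0]]
```

{"api": "move_arm", "payload": {
  "plan": [
    [[0.01,0.01,0.7,0,0,0.01,1],[0.01,0.01,0.7,0,0,0.01,1],[0.01,0.01,0.7,0,0,0.01,1],[0.01,0.01,0.7,0,0,0.01,1],[0.01,0.01,0.7,0,0,0.01,1],[0.01,0.01,0.6,0,0,0.01,1],[0.01,0.01,0.5,0,0,0.01,1],[0.01,0.01,0.4,0,0,0.01,1],[0.01,0.01,0.3,0,0,0.01,1],[0,0,0,0,0,0,1]]
  ]
}}

```text
clock: 4.1
position: [0.4701, -0.2832, 0.0047]
tool_rot: [-3.142, 0.001, -0.373]
force: [1.0, -0.4, 0.3]
grip_width: 0.0852
finger_force: 0.0
```

Run:
```python
from h import *
s=observe();print(s['position'],np.degrees(s['tool_rot']),s['force'])
f=grab_frame("top")["color"][:,:,::-1];g=grab_frame("scene")["color"][:,:,::-1]
c=lambda i,x,y:cv2.resize(i[y:y+90,x:x+80],None,fx=5,fy=5,interpolation=cv2.INTER_CUBIC)
cv2.imwrite("pics/g.png",np.hstack([c(f,440,205),c(g,130,240)]))
```

```text
[ 0.47009977 -0.28319331  0.0046663 ] [-1.79998083e+02  4.55777289e-02 -2.13430056e+01] [ 1.02447832 -0.44188704  0.27617825]
```

View pics/g.png

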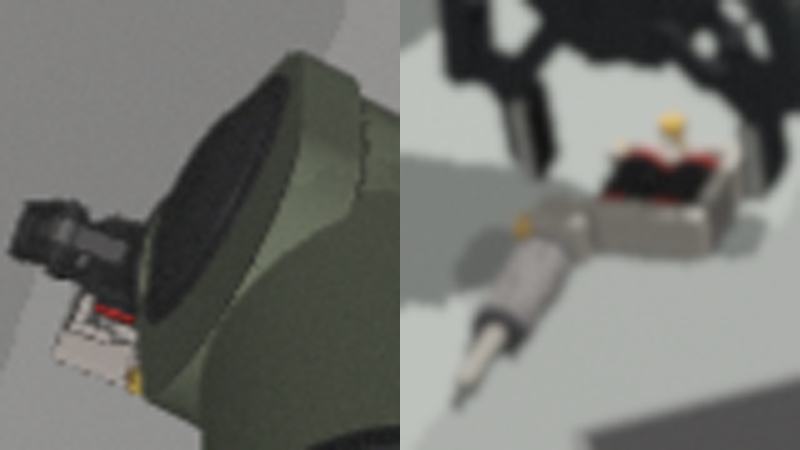

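The fingers straddle the coil body, one outside the upright (right) and one on the coil side (left), clear of the vise. I'll lower slightly and close.

{"api": "move_arm", "payload": {
  "plan": [
    [[0,0,0.08,0,0,0,1],[0,0,0.07,0,0,0,1],[0,0,0,0,0,0,-0.2],[0,0,0,0,0,0,-0.5],[0,0,0,0,0,0,-1],[0,0,0,0,0,0,-1],[0,0,0,0,0,0,-1],[0,0,0,0,0,0,-1],[0,0,0,0,0,0,-1],[0,0,0,0,0,0,-1]]
  ],
  "grip_force": 60
}}

```text
clock: 5.2
position: [0.4705, -0.2831, 0.0027]
tool_rot: [-3.141, -0.0, -0.372]
force: [-1.1, 3.7, 9.4]
grip_width: 0.0497
finger_force: 60.8
```

```bash
cat >> h.py <<'E'
F=np.array([.5995,.1504]);A=np.radians(28.8);cx=np.array([np.cos(A),np.sin(A)]);cy=np.array([-cx[1],cx[0]])
OFF=np.array([0,.003,.0025])   # TCP in the shader frame
def pose(Xo,zo,th,Yo=.008):
    Rs=R.from_euler('z',28.8,degrees=True)*R.from_euler('y',th,degrees=True)
    return np.r_[F+cx*Xo+cy*Yo,zo]+Rs.apply(OFF)
E
python3 -c "
from h import *
s=observe();p=np.array(s['position'])+[0,0,.18];Rr=R.from_euler('xyz',s['tool_rot'])
print(pose(-.18,.18,20));plan(pose(-.18,.18,20),28.8,20,30,-1,start=(p,Rr))"
```

```text
[0.43721479 0.07373564 0.18234923]
[[-0.27, -0.53, 0.0, -0.05, -0.1, -0.28, -1.0], [-0.25, -0.54, 0.0, -0.05, -0.1, -0.28, -1.0], [-0.24, -0.55, 0.0, -0.05, -0.1, -0.28, -1.0], [-0.22, -0.55, 0.0, -0.05, -0.1, -0.28, -1.0], [-0.2, -0.56, -0.0, -0.05, -0.1, -0.28, -1.0], [-0.19, -0.57, -0.0, -0.05, -0.1, -0.28, -1.0], [-0.17, -0.57, -0.0, -0.05, -0.1, -0.28, -1.0], [-0.16, -0.58, -0.0, -0.05, -0.1, -0.28, -1.0], [-0.14, -0.58, -0.0, -0.05, -0.1, -0.28, -1.0], [-0.12, -0.58, -0.01, -0.05, -0.1, -0.28, -1.0]]
[[-0.11, -0.59, -0.01, -0.05, -0.1, -0.28, -1.0], [-0.09, -0.59, -0.01, -0.05, -0.1, -0.28, -1.0], [-0.07, -0.59, -0.01, -0.05, -0.1, -0.28, -1.0], [-0.05, -0.59, -0.01, -0.05, -0.1, -0.28, -1.0], [-0.04, -0.6, -0.02, -0.05, -0.1, -0.28, -1.0], [-0.02, -0.6, -0.02, -0.05, -0.1, -0.28, -1.0], [-0.0, -0.6, -0.02, -0.05, -0.1, -0.28, -1.0], [0.01, -0.6, -0.03, -0.05, -0.1, -0.28, -1.0], [0.03, -0.6, -0.03, -0.05, -0.1, -0.28, -1.0], [0.05, -0.59, -0.03, -0.05, -0.1, -0.28, -1.0]]
[[0.06, -0.59, -0.04, -0.05, -0.1, -0.28, -1.0], [0.08, -0.59, -0.04, -0.05, -0.1, -0.28, -1.0], [0.1, -0.59, -0.04, -0.05, -0.1, -0.28, -1.0], [0.11, -0.58, -0.05, -0.05, -0.1, -0.28, -1.0], [0.13, -0.58, -0.05, -0.05, -0.1, -0.28, -1.0], [0.15, -0.58, -0.06, -0.05, -0.1, -0.28, -1.0], [0.16, -0.57, -0.06, -0.05, -0.1, -0.28, -1.0], [0.18, -0.57, -0.07, -0.05, -0.1, -0.28, -1.0], [0.19, -0.56, -0.07, -0.05, -0.1, -0.28, -1.0], [0.21, -0.55, -0.08, -0.05, -0.1, -0.28, -1.0]]
```

{"api": "move_arm", "payload": {
  "plan": [
    [[0,0,-0.3,0,0,0,-1],[0,0,-0.7,0,0,0,-1],[0,0,-1,0,0,0,-1],[0,0,-1,0,0,0,-1],[0,0,-1,0,0,0,-1],[0,0,-1,0,0,0,-1],[0,0,-1,0,0,0,-1],[0,0,-1,0,0,0,-1],[0,0,-1,0,0,0,-1],[0,0,-1,0,0,0,-1]]
  ]
}}

```text
clock: 6.2
position: [0.4701, -0.2833, 0.1842]
tool_rot: [3.142, -0.001, -0.373]
force: [0.2, 0.4, -2.2]
grip_width: 0.0497
finger_force: 63.0
```

{"api": "move_arm", "payload": {
  "plan": [
    [[-0.27,-0.53,0,-0.05,-0.1,-0.28,-1],[-0.25,-0.54,0,-0.05,-0.1,-0.28,-1],[-0.24,-0.55,0,-0.05,-0.1,-0.28,-1],[-0.22,-0.55,0,-0.05,-0.1,-0.28,-1],[-0.2,-0.56,0,-0.05,-0.1,-0.28,-1],[-0.19,-0.57,0,-0.05,-0.1,-0.28,-1],[-0.17,-0.57,0,-0.05,-0.1,-0.28,-1],[-0.16,-0.58,0,-0.05,-0.1,-0.28,-1],[-0.14,-0.58,0,-0.05,-0.1,-0.28,-1],[-0.12,-0.58,-0.01,-0.05,-0.1,-0.28,-1]]
  ]
}}

```text
clock: 7.2
position: [0.4589, -0.1636, 0.182]
tool_rot: [3.105, 0.112, -0.079]
force: [-0.1, -0.4, -3.1]
grip_width: 0.0499
finger_force: 63.1
```

{"api": "move_arm", "payload": {
  "plan": [
    [[-0.11,-0.59,-0.01,-0.05,-0.1,-0.28,-1],[-0.09,-0.59,-0.01,-0.05,-0.1,-0.28,-1],[-0.07,-0.59,-0.01,-0.05,-0.1,-0.28,-1],[-0.05,-0.59,-0.01,-0.05,-0.1,-0.28,-1],[-0.04,-0.6,-0.02,-0.05,-0.1,-0.28,-1],[-0.02,-0.6,-0.02,-0.05,-0.1,-0.28,-1],[0,-0.6,-0.02,-0.05,-0.1,-0.28,-1],[0.01,-0.6,-0.03,-0.05,-0.1,-0.28,-1],[0.03,-0.6,-0.03,-0.05,-0.1,-0.28,-1],[0.05,-0.59,-0.03,-0.05,-0.1,-0.28,-1]]
  ]
}}

```text
clock: 8.2
position: [0.4469, -0.0445, 0.1815]
tool_rot: [3.102, 0.228, 0.214]
force: [0.2, -1.2, -3.6]
grip_width: 0.0497
finger_force: 63.1
```

{"api": "move_arm", "payload": {
  "plan": [
    [[0.06,-0.59,-0.04,-0.05,-0.1,-0.28,-1],[0.08,-0.59,-0.04,-0.05,-0.1,-0.28,-1],[0.1,-0.59,-0.04,-0.05,-0.1,-0.28,-1],[0.11,-0.58,-0.05,-0.05,-0.1,-0.28,-1],[0.13,-0.58,-0.05,-0.05,-0.1,-0.28,-1],[0.15,-0.58,-0.06,-0.05,-0.1,-0.28,-1],[0.16,-0.57,-0.06,-0.05,-0.1,-0.28,-1],[0.18,-0.57,-0.07,-0.05,-0.1,-0.28,-1],[0.19,-0.56,-0.07,-0.05,-0.1,-0.28,-1],[0.21,-0.55,-0.08,-0.05,-0.1,-0.28,-1]]
  ]
}}

```text
clock: 9.2
position: [0.4344, 0.0741, 0.1813]
tool_rot: [3.135, 0.341, 0.517]
force: [0.1, 0.1, -2.9]
grip_width: 0.0499
finger_force: 63.0
```

Run:
```python
from h import *
s=observe();print(s['clock'],s['position'],np.degrees(s['tool_rot']),s['force'])
print(pose(-.18,.18,20), "tip pred px", [proj(n,pose(-.18,.18,20)-[0,0,.0] + (R.from_euler('z',28.8,degrees=True)*R.from_euler('y',20,degrees=True)).apply(np.array([.122,-.027,.011])-OFF)) for n in("top","scene")])
f=grab_frame("top")["color"][:,:,::-1];g=grab_frame("scene")["color"][:,:,::-1]
c=lambda i,x,y,w,h,k:cv2.resize(i[y:y+h,x:x+w],None,fx=k,fy=k,interpolation=cv2.INTER_CUBIC)
cv2.imwrite("pics/p.png",np.hstack([c(f,220,150,120,160,3),c(g,320,130,140,160,3)])); cv2.imwrite("pics/ptop.png",f);cv2.imwrite("pics/psc.png",g)
```

```text
9.2 [0.43444257 0.07413118 0.18131094] [179.63075847  19.52194699  29.63942187] [ 0.12004326  0.06334458 -2.87333793]
[0.43721479 0.07373564 0.18234923] tip pred px [array([287.91990635, 221.29693456]), array([383.79345164, 217.89004958])]
```

View pics/p.png

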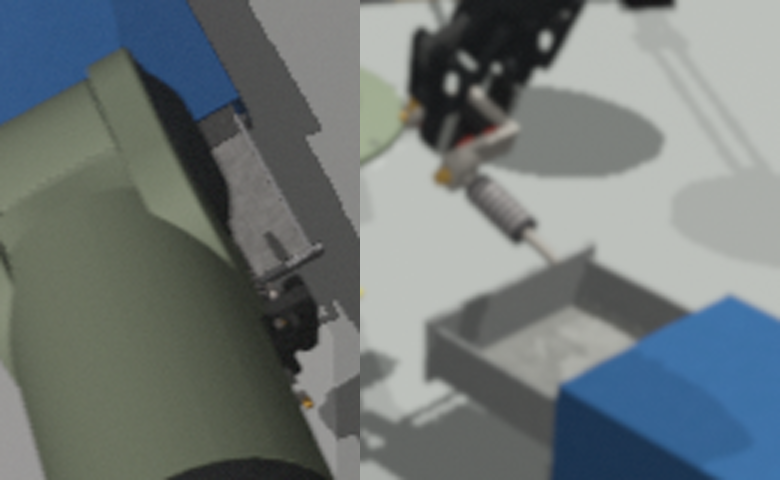

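The tip shows at about (384.3,217.3) in the scene view against a predicted (383.8,217.9), so the held pose is as modelled. The tube hangs just inside the drawer's panel. Next I'll check the drawer extension and plan the insertion.

Run:
```python
from h import *
for uv in [(343.3,237.3),(397.3,212.7)]:
    q=onz("scene",uv,.107)[:2]-F; print("panel corner X,Y",q@cx,q@cy)
for uv in [(386,258.7),(443,228.9)]:   # cabinet front top corners
    q=onz("scene",uv,.118)[:2]-F; print("cab corner X,Y",q@cx,q@cy)
print('W1');st=plan(pose(-.16,.140,20),28.8,20,10,-1)
print('W2');st=plan(pose(-.078,.1085,20),28.8,20,10,-1,st)
print('W3');st=plan(pose(-.055,.0945,16),28.8,16,10,-1,st)
```

```text
panel corner X,Y -0.11009640357356368 -0.07612655767565975
panel corner X,Y -0.10659963137059285 0.06906797185875642
cab corner X,Y 0.004826103307998021 -0.07965040025164304
cab corner X,Y 0.006333667306923873 0.07387123140996256
W1
[[0.17, 0.01, 0.15, 0.01, -0.01, 0.01, -1.0], [0.17, 0.01, 0.15, 0.01, -0.01, 0.01, -1.0], [0.17, 0.01, 0.15, 0.01, -0.01, 0.01, -1.0], [0.17, 0.01, 0.15, 0.01, -0.01, 0.01, -1.0], [0.17, 0.01, 0.15, 0.01, -0.01, 0.01, -1.0], [0.17, 0.01, 0.15, 0.01, -0.01, 0.01, -1.0], [0.17, 0.01, 0.15, 0.01, -0.01, 0.01, -1.0], [0.17, 0.01, 0.15, 0.01, -0.01, 0.01, -1.0], [0.17, 0.01, 0.15, 0.01, -0.01, 0.01, -1.0], [0.17, 0.01, 0.15, 0.01, -0.01, 0.01, -1.0]]
W2
[[0.44, -0.0, 0.01, 0.0, 0.0, 0.0, -1.0], [0.44, -0.0, 0.01, 0.0, 0.0, 0.0, -1.0], [0.44, -0.0, 0.01, 0.0, 0.0, 0.0, -1.0], [0.44, -0.0, 0.01, 0.0, 0.0, 0.0, -1.0], [0.44, -0.0, 0.01, 0.0, 0.0, 0.0, -1.0], [0.44, -0.0, 0.01, 0.0, 0.0, 0.0, -1.0], [0.44, -0.0, 0.01, 0.0, 0.0, 0.0, -1.0], [0.44, -0.0, 0.01, 0.0, 0.0, 0.0, -1.0], [0.44, -0.0, 0.01, 0.0, 0.0, 0.0, -1.0], [0.44, -0.0, 0.01, 0.0, 0.0, 0.0, -1.0]]
W3
[[0.13, -0.0, 0.03, 0.0, 0.07, 0.0, -1.0], [0.13, -0.0, 0.03, 0.0, 0.07, 0.0, -1.0], [0.13, -0.0, 0.03, 0.0, 0.07, 0.0, -1.0], [0.13, 0.0, 0.03, 0.0, 0.07, 0.0, -1.0], [0.13, 0.0, 0.03, 0.0, 0.07, 0.0, -1.0], [0.13, -0.0, 0.03, 0.0, 0.07, 0.0, -1.0], [0.13, -0.0, 0.03, 0.0, 0.07, 0.0, -1.0], [0.13, -0.0, 0.03, 0.0, 0.07, 0.0, -1.0], [0.13, -0.0, 0.03, 0.0, 0.07, 0.0, -1.0], [0.13, -0.0, 0.03, 0.0, 0.07, 0.0, -1.0]]
```

{"api": "move_arm", "payload": {
  "plan": [
    [[0.17,0.01,0.15,0.01,-0.01,0.01,-1],[0.17,0.01,0.15,0.01,-0.01,0.01,-1],[0.17,0.01,0.15,0.01,-0.01,0.01,-1],[0.17,0.01,0.15,0.01,-0.01,0.01,-1],[0.17,0.01,0.15,0.01,-0.01,0.01,-1],[0.17,0.01,0.15,0.01,-0.01,0.01,-1],[0.17,0.01,0.15,0.01,-0.01,0.01,-1],[0.17,0.01,0.15,0.01,-0.01,0.01,-1],[0.17,0.01,0.15,0.01,-0.01,0.01,-1],[0.17,0.01,0.15,0.01,-0.01,0.01,-1]]
  ]
}}

```text
clock: 10.3
position: [0.4549, 0.0821, 0.1413]
tool_rot: [3.142, 0.35, 0.503]
force: [0.0, 0.7, -3.2]
grip_width: 0.0499
finger_force: 63.0
```

{"api": "move_arm", "payload": {
  "plan": [
    [[0.4,0,0.01,0,0,0,-1],[0.4,0,0.01,0,0,0,-1],[0.4,0,0.01,0,0,0,-1],[0.4,0,0.01,0,0,0,-1],[0.4,0,0.01,0,0,0,-1],[0.4,0,0.01,0,0,0,-1],[0.4,0,0.01,0,0,0,-1],[0.4,0,0.01,0,0,0,-1],[0.4,0,0.01,0,0,0,-1],[0,0,0,0,0,0,-1]]
  ]
}}

```text
clock: 11.3
position: [0.5139, 0.1148, 0.1147]
tool_rot: [-3.141, 0.35, 0.504]
force: [0.2, 0.6, -2.8]
grip_width: 0.0496
finger_force: 63.0
```

Run:
```python
from h import *
s=observe();print(s['clock'],s['position'],np.degrees(s['tool_rot']),s['force'])
f=grab_frame("top")["color"][:,:,::-1];g=grab_frame("scene")["color"][:,:,::-1]
c=lambda i,x,y,w,h,k:cv2.resize(i[y:y+h,x:x+w],None,fx=k,fy=k,interpolation=cv2.INTER_CUBIC)
cv2.imwrite("pics/q.png",np.hstack([c(f,220,150,120,160,3),c(g,320,130,140,160,3)]))
print('W3');st=plan(pose(-.055,.0945,16),28.8,16,10,-1)
print('W4');st=plan(pose(-.054,.067,0),28.8,0,10,-1,st)
```

```text
11.3 [0.51389961 0.11484119 0.11465676] [-179.99292469   20.07284635   28.87510767] [ 0.19366514  0.5752876  -2.78206177]
W3
[[0.21, -0.01, 0.02, 0.0, 0.07, 0.0, -1.0], [0.21, -0.01, 0.02, 0.0, 0.07, 0.0, -1.0], [0.21, -0.01, 0.02, 0.0, 0.07, 0.0, -1.0], [0.21, -0.01, 0.02, 0.0, 0.07, 0.0, -1.0], [0.21, -0.01, 0.02, 0.0, 0.07, 0.0, -1.0], [0.21, -0.01, 0.03, 0.0, 0.07, 0.0, -1.0], [0.21, -0.01, 0.03, 0.0, 0.07, 0.0, -1.0], [0.21, -0.01, 0.03, 0.0, 0.07, 0.0, -1.0], [0.21, -0.01, 0.03, 0.0, 0.07, 0.0, -1.0], [0.21, -0.01, 0.03, 0.0, 0.07, 0.0, -1.0]]
W4
[[0.04, -0.0, 0.13, 0.0, 0.27, 0.0, -1.0], [0.04, -0.0, 0.13, 0.0, 0.27, 0.0, -1.0], [0.03, -0.0, 0.13, 0.0, 0.27, 0.0, -1.0], [0.03, -0.0, 0.13, 0.0, 0.27, 0.0, -1.0], [0.02, -0.0, 0.13, 0.0, 0.27, 0.0, -1.0], [0.02, -0.0, 0.14, 0.0, 0.27, 0.0, -1.0], [0.02, -0.0, 0.14, 0.0, 0.27, 0.0, -1.0], [0.01, -0.0, 0.14, 0.0, 0.27, 0.0, -1.0], [0.01, -0.0, 0.14, 0.0, 0.27, 0.0, -1.0], [0.01, -0.0, 0.14, 0.0, 0.27, 0.0, -1.0]]
```

View pics/q.png

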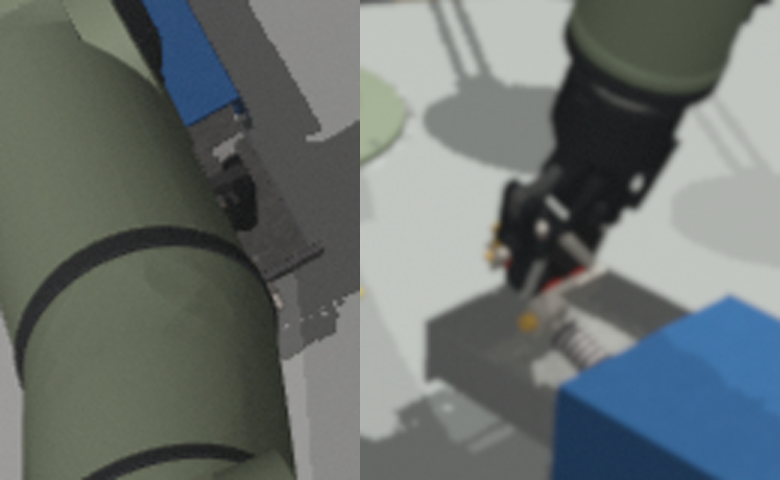

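The tube has passed under the cabinet's front edge, with the grip entering near (600,355). The drawer hasn't moved, its panel corner is still at (428,322), and there is no contact force. I'll continue.

{"api": "move_arm", "payload": {
  "plan": [
    [[0.21,-0.01,0.02,0,0.07,0,-1],[0.21,-0.01,0.02,0,0.07,0,-1],[0.21,-0.01,0.02,0,0.07,0,-1],[0.21,-0.01,0.02,0,0.07,0,-1],[0.21,-0.01,0.02,0,0.07,0,-1],[0.21,-0.01,0.03,0,0.07,0,-1],[0.21,-0.01,0.03,0,0.07,0,-1],[0.21,-0.01,0.03,0,0.07,0,-1],[0.21,-0.01,0.03,0,0.07,0,-1],[0.21,-0.01,0.03,0,0.07,0,-1]]
  ]
}}

```text
clock: 12.4
position: [0.5463, 0.1347, 0.0972]
tool_rot: [3.141, 0.276, 0.504]
force: [0.3, 0.1, -3.2]
grip_width: 0.0497
finger_force: 63.0
```

{"api": "move_arm", "payload": {
  "plan": [
    [[0.04,0,0.13,0,0.27,0,-1],[0.04,0,0.13,0,0.27,0,-1],[0.03,0,0.13,0,0.27,0,-1],[0.03,0,0.13,0,0.27,0,-1],[0.02,0,0.13,0,0.27,0,-1],[0.02,0,0.14,0,0.27,0,-1],[0.02,0,0.14,0,0.27,0,-1],[0,0,0,0,0,0,-1],[0,0,0,0,0,0,-1],[0,0,0,0,0,0,-1]]
  ]
}}

```text
clock: 13.4
position: [0.5466, 0.135, 0.0784]
tool_rot: [3.142, 0.079, 0.504]
force: [-0.5, -0.5, -3.0]
grip_width: 0.0498
finger_force: 63.0
```

Run:
```python
from h import *
s=observe();print(s['clock'],s['position'],np.degrees(s['tool_rot']),s['force'],s['moment'])
st=plan(pose(-.054,.066,0),28.8,0,10,-1)
```

```text
13.4 [0.54659196 0.13497444 0.07838286] [179.99549784   4.54496418  28.85662455] [-0.51041366 -0.53538325 -2.97978934] [ 0.11972043 -0.12995293  0.0185155 ]
[[0.0, 0.0, 0.05, 0.0, 0.08, 0.0, -1.0], [0.0, 0.0, 0.05, 0.0, 0.08, 0.0, -1.0], [0.0, 0.0, 0.05, 0.0, 0.08, 0.0, -1.0], [0.0, 0.0, 0.05, 0.0, 0.08, 0.0, -1.0], [0.0, 0.0, 0.05, 0.0, 0.08, 0.0, -1.0], [0.0, 0.0, 0.05, 0.0, 0.08, 0.0, -1.0], [0.0, 0.0, 0.05, 0.0, 0.08, 0.0, -1.0], [0.0, 0.0, 0.05, 0.0, 0.08, 0.0, -1.0], [-0.0, 0.0, 0.05, 0.0, 0.08, 0.0, -1.0], [-0.0, 0.0, 0.05, 0.0, 0.08, 0.0, -1.0]]
```

{"api": "move_arm", "payload": {
  "plan": [
    [[0,0,0.05,0,0.08,0,-1],[0,0,0.05,0,0.08,0,-1],[0,0,0.05,0,0.08,0,-1],[0,0,0.05,0,0.08,0,-1],[0,0,0.05,0,0.08,0,-1],[0,0,0.05,0,0.08,0,-1],[0,0,0.05,0,0.08,0,-1],[0,0,0.05,0,0.08,0,-1],[0,0,0.05,0,0.08,0,-1],[0,0,0.05,0,0.06,0,-1]]
  ]
}}

```text
clock: 14.4
position: [0.546, 0.1345, 0.0683]
tool_rot: [3.141, -0.003, 0.504]
force: [-0.4, -0.3, -2.1]
grip_width: 0.0496
finger_force: 63.0
```

{"api": "move_arm", "payload": {
  "plan": [
    [[0,0,0.01,0,0,0,-1],[0,0,0.01,0,0,0,-1],[0,0,0.01,0,0,0,-1],[0,0,0.01,0,0,0,-1],[0,0,0.01,0,0,0,-1],[0,0,0.01,0,0,0,-1],[0,0,0,0,0,0,-1],[0,0,0,0,0,0,-1],[0,0,0,0,0,0,-1],[0,0,0,0,0,0,-1]]
  ]
}}

```text
clock: 15.4
position: [0.5464, 0.1348, 0.0678]
tool_rot: [3.141, -0.004, 0.504]
force: [-2.5, -0.5, 8.9]
grip_width: 0.0492
finger_force: 65.0
```

It's resting on the liner, with 9 N upward. I'll open gently.

{"api": "move_arm", "payload": {
  "plan": [
    [[0,0,-0.01,0,0,0,-1],[0,0,-0.01,0,0,0,-1],[0,0,0,0,0,0,0.25],[0,0,0,0,0,0,0.4],[0,0,0,0,0,0,0.6],[0,0,0,0,0,0,0.8],[0,0,0,0,0,0,0.9],[0,0,0,0,0,0,0.9],[0,0,0,0,0,0,0.9],[0,0,0,0,0,0,0.9]]
  ],
  "grip_force": 20
}}

```text
clock: 16.4
position: [0.546, 0.1346, 0.0675]
tool_rot: [3.141, -0.003, 0.504]
force: [-0.6, -0.2, -0.7]
grip_width: 0.081
finger_force: 0.0
```

Run:
```python
from h import *
s=observe();print(s['clock'],s['position'],s['force'],s['grip_width'],s['finger_force'])
g=grab_frame("scene")["color"][:,:,::-1]
c=lambda i,x,y,w,h,k:cv2.resize(i[y:y+h,x:x+w],None,fx=k,fy=k,interpolation=cv2.INTER_CUBIC)
cv2.imwrite("pics/r.png",c(g,325,175,130,110,4))
```

```text
16.4 [0.54598282 0.13457067 0.06750621] [-0.55865963 -0.18904273 -0.70369032] 0.08101675456517146 0.0
```

View pics/r.png

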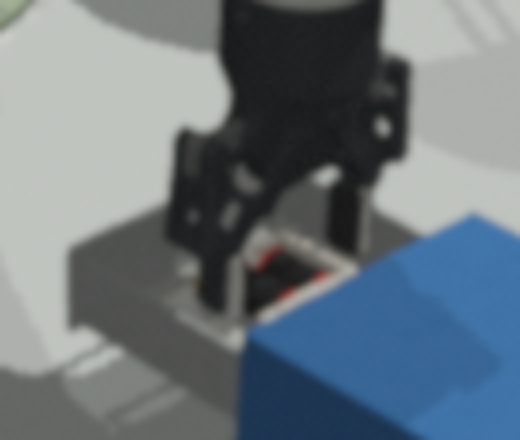

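The shader lies flat, let go, and both fingers are free of it (about 0 N). I'll narrow slightly to stay off the drawer wall, rise, and go round to the drawer front.

{"api": "move_arm", "payload": {
  "plan": [
    [[0,0,0,0,0,0,0.65],[0,0,0,0,0,0,0.65],[0,0,-0.2,0,0,0,0.65],[0,0,-0.4,0,0,0,0.65],[0,0,-0.8,0,0,0,0.65],[0,0,-1,0,0,0,0.65],[0,0,-1,0,0,0,0.65],[0,0,-1,0,0,0,0.65],[0,0,-1,0,0,0,0],[0,0,-0.6,0,0,0,-1]]
  ]
}}

```text
clock: 17.45
position: [0.5462, 0.1345, 0.1896]
tool_rot: [3.141, -0.005, 0.504]
force: [0.5, 1.0, 0.2]
grip_width: 0.0426
finger_force: 0.0
```

Run:
```python
from h import *
s=observe();print(s['clock'],s['position'],np.degrees(s['tool_rot']))
w=lambda X,z,Y=0:np.r_[F+cx*X+cy*Y,z]
st=plan(w(-.155,.187),28.8,0,10,-1)
f=grab_frame("top")["color"][:,:,::-1];g=grab_frame("scene")["color"][:,:,::-1]
cv2.imwrite("pics/s.png",cv2.resize(g[175:285,325:455],None,fx=4,fy=4,interpolation=cv2.INTER_CUBIC))
```

```text
17.45 [0.54615516 0.13454811 0.18961368] [179.96624038  -0.26422688  28.84989744]
[[-0.5, 0.06, 0.01, 0.0, -0.0, 0.0, -1.0], [-0.5, 0.06, 0.01, 0.0, -0.0, 0.0, -1.0], [-0.5, 0.06, 0.01, 0.0, -0.0, 0.0, -1.0], [-0.5, 0.06, 0.01, 0.0, -0.0, 0.0, -1.0], [-0.5, 0.06, 0.01, 0.0, -0.0, 0.0, -1.0], [-0.5, 0.06, 0.01, 0.0, -0.0, 0.0, -1.0], [-0.5, 0.06, 0.01, 0.0, -0.0, 0.0, -1.0], [-0.5, 0.06, 0.01, 0.0, -0.0, 0.0, -1.0], [-0.5, 0.06, 0.01, 0.0, -0.0, 0.0, -1.0], [-0.5, 0.06, 0.01, 0.0, -0.0, 0.0, -1.0]]
```

View pics/s.png

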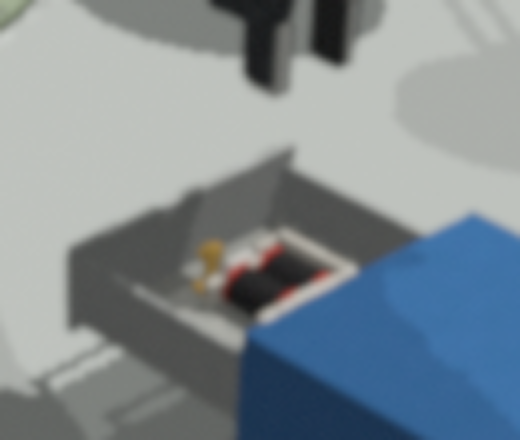

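The shader lies flat on the liner, centred, tube under the cabinet top. Now I'll go to the drawer front.

{"api": "move_arm", "payload": {
  "plan": [
    [[-0.5,0.06,0.01,0,0,0,-1],[-0.5,0.06,0.01,0,0,0,-1],[-0.5,0.06,0.01,0,0,0,-1],[-0.5,0.06,0.01,0,0,0,-1],[-0.5,0.06,0.01,0,0,0,-1],[-0.5,0.06,0.01,0,0,0,-1],[-0.5,0.06,0.01,0,0,0,-1],[-0.5,0.06,0.01,0,0,0,-1],[-0.5,0.06,0.01,0,0,0,-1],[-0.5,0.06,0.01,0,0,0,-1]]
  ]
}}

```text
clock: 18.55
position: [0.4632, 0.0752, 0.1852]
tool_rot: [3.141, -0.003, 0.504]
force: [0.4, -0.3, 0.6]
grip_width: 0.0002
finger_force: 0.0
```

{"api": "move_arm", "payload": {
  "plan": [
    [[0,0,0.4,0,0,0,-1],[0,0,0.5,0,0,0,-1],[0,0,0.6,0,0,0,-1],[0,0,0.6,0,0,0,-1],[0,0,0.6,0,0,0,-1],[0,0,0.6,0,0,0,-1],[0,0,0.6,0,0,0,-1],[0,0,0.5,0,0,0,-1],[0,0,0.25,0,0,0,-1],[0,0,0,0,0,0,-1]]
  ]
}}

```text
clock: 19.55
position: [0.4639, 0.0758, 0.0916]
tool_rot: [-3.141, -0.002, 0.504]
force: [0.3, 0.8, -0.7]
grip_width: 0.0002
finger_force: 0.0
```

Run:
```python
from h import *
s=observe();print(s['clock'],s['position'],np.degrees(s['tool_rot']),s['force'],s['grip_width'])
q=s['position'][:2]-F;print(q@cx,q@cy)
```

```text
19.55 [0.4638637  0.07575887 0.09160333] [-1.79991485e+02 -9.72353393e-02  2.88605404e+01] [ 0.33075781  0.81688767 -0.74013932] 0.00023959616599150812
-0.15481763813196517 -6.523770986846533e-05
```

{"api": "move_arm", "payload": {
  "plan": [
    [[0.11,0,-0.03,0,0,0,-1],[0.11,0,-0.03,0,0,0,-1],[0.11,0,-0.03,0,0,0,-1],[0.11,0,-0.03,0,0,0,-1],[0.11,0,-0.03,0,0,0,-1],[0.11,0,0,0,0,0,-1],[0.11,0,0,0,0,0,-1],[0.11,0,0,0,0,0,-1],[0.11,0,0,0,0,0,-1],[0.08,0,0,0,0,0,-1]]
  ]
}}

```text
clock: 20.55
position: [0.483, 0.0862, 0.0953]
tool_rot: [3.141, -0.003, 0.504]
force: [-1.0, 0.6, -0.4]
grip_width: -0.0001
finger_force: 0.0
```

{"api": "move_arm", "payload": {
  "plan": [
    [[0.06,0,0,0,0,0,-1],[0.06,0,0,0,0,0,-1],[0.06,0,0,0,0,0,-1],[0.06,0,0,0,0,0,-1],[0.06,0,0,0,0,0,-1],[0.06,0,0,0,0,0,-1],[0.06,0,0,0,0,0,-1],[0.06,0,0,0,0,0,-1],[0.06,0,0,0,0,0,-1],[0.06,0,0,0,0,0,-1]]
  ]
}}

```text
clock: 21.55
position: [0.4934, 0.0918, 0.0953]
tool_rot: [3.141, -0.002, 0.504]
force: [-3.5, -1.7, 0.6]
grip_width: 0.0001
finger_force: 1.5
```

Contact, with about 4 N as the drawer slides. I'll keep pushing.

{"api": "move_arm", "payload": {
  "plan": [
    [[0.08,0,0,0,0,0,-1],[0.1,0,0,0,0,0,-1],[0.12,0,0,0,0,0,-1],[0.13,0,0,0,0,0,-1],[0.13,0,0,0,0,0,-1],[0.13,0,0,0,0,0,-1],[0.13,0,0,0,0,0,-1],[0.13,0,0,0,0,0,-1],[0.13,0,0,0,0,0,-1],[0.13,0,0,0,0,0,-1]]
  ]
}}

```text
clock: 22.55
position: [0.5147, 0.1036, 0.0954]
tool_rot: [3.141, -0.003, 0.504]
force: [-3.0, -2.9, -1.9]
grip_width: -0.0
finger_force: 1.6
```

{"api": "move_arm", "payload": {
  "plan": [
    [[0.13,0,0,0,0,0,-1],[0.13,0,0,0,0,0,-1],[0.13,0,0,0,0,0,-1],[0.13,0,0,0,0,0,-1],[0.13,0,0,0,0,0,-1],[0.13,0,0,0,0,0,-1],[0.13,0,0,0,0,0,-1],[0.13,0,0,0,0,0,-1],[0.13,0,0,0,0,0,-1],[0.13,0,0,0,0,0,-1]]
  ]
}}

```text
clock: 23.55
position: [0.5375, 0.1162, 0.0954]
tool_rot: [3.141, -0.003, 0.504]
force: [-2.4, -2.6, -2.0]
grip_width: 0.0001
finger_force: 1.6
```

{"api": "move_arm", "payload": {
  "plan": [
    [[0.13,0,0,0,0,0,-1],[0.13,0,0,0,0,0,-1],[0.13,0,0,0,0,0,-1],[0.13,0,0,0,0,0,-1],[0.13,0,0,0,0,0,-1],[0.13,0,0,0,0,0,-1],[0.13,0,0,0,0,0,-1],[0.12,0,0,0,0,0,-1],[0.1,0,0,0,0,0,-1],[0.08,0,0,0,0,0,-1]]
  ]
}}

```text
clock: 24.55
position: [0.5587, 0.1279, 0.0955]
tool_rot: [3.141, -0.003, 0.504]
force: [-1.7, -2.9, -1.8]
grip_width: 0.0001
finger_force: 1.5
```

Run:
```python
from h import *
s=observe();print(s['clock'],s['position'],s['force'])
q=s['position'][:2]-F;print(q@cx,q@cy)
```

```text
24.55 [0.55873229 0.12787749 0.0955486 ] [-1.74848251 -2.87662348 -1.81069567]
-0.046575317517220834 -9.663623742771701e-05
```

{"api": "move_arm", "payload": {
  "plan": [
    [[0.1,0,0,0,0,0,-1],[0.1,0,0,0,0,0,-1],[0.1,0,0,0,0,0,-1],[0.1,0,0,0,0,0,-1],[0.1,0,0,0,0,0,-1],[0.1,0,0,0,0,0,-1],[0.1,0,0,0,0,0,-1],[0.1,0,0,0,0,0,-1],[0.08,0,0,0,0,0,-1],[0.06,0,0,0,0,0,-1]]
  ]
}}

```text
clock: 25.55
position: [0.5752, 0.1369, 0.0956]
tool_rot: [3.141, -0.003, 0.504]
force: [-1.2, -3.7, -1.9]
grip_width: -0.0001
finger_force: 1.5
```

{"api": "move_arm", "payload": {
  "plan": [
    [[0.03,0,0,0,0,0,-1],[0.03,0,0,0,0,0,-1],[0.03,0,0,0,0,0,-1],[0.03,0,0,0,0,0,-1],[0.03,0,0,0,0,0,-1],[0.03,0,0,0,0,0,-1],[0.03,0,0,0,0,0,-1],[0.03,0,0,0,0,0,-1],[0.03,0,0,0,0,0,-1],[0.03,0,0,0,0,0,-1]]
  ]
}}

```text
clock: 26.55
position: [0.5803, 0.1398, 0.0956]
tool_rot: [3.141, -0.003, 0.504]
force: [-1.7, -1.9, -1.0]
grip_width: -0.0001
finger_force: 1.5
```

{"api": "move_arm", "payload": {
  "plan": [
    [[0.02,0,0,0,0,0,-1],[0.02,0,0,0,0,0,-1],[0.02,0,0,0,0,0,-1],[0.02,0,0,0,0,0,-1],[0.02,0,0,0,0,0,-1],[0.02,0,0,0,0,0,-1],[0.02,0,0,0,0,0,-1],[0.02,0,0,0,0,0,-1],[0.02,0,0,0,0,0,-1],[0.02,0,0,0,0,0,-1]]
  ]
}}

```text
clock: 27.55
position: [0.5838, 0.1417, 0.0956]
tool_rot: [3.141, -0.003, 0.504]
force: [-1.7, -1.8, -0.8]
grip_width: 0.0
finger_force: 1.5
```

{"api": "move_arm", "payload": {
  "plan": [
    [[0.01,0,0,0,0,0,-1],[0.01,0,0,0,0,0,-1],[0.01,0,0,0,0,0,-1],[0.01,0,0,0,0,0,-1],[0.01,0,0,0,0,0,-1],[0.01,0,0,0,0,0,-1],[0.01,0,0,0,0,0,-1],[0.01,0,0,0,0,0,-1],[0,0,0,0,0,0,-1],[0,0,0,0,0,0,-1]]
  ]
}}

```text
clock: 28.55
position: [0.5852, 0.1425, 0.0956]
tool_rot: [3.141, -0.003, 0.504]
force: [-2.0, -2.7, -2.2]
grip_width: -0.0001
finger_force: 1.4
```

{"api": "move_arm", "payload": {
  "plan": [
    [[0.01,0,0,0,0,0,-1],[0.01,0,0,0,0,0,-1],[0.01,0,0,0,0,0,-1],[0.01,0,0,0,0,0,-1],[0.01,0,0,0,0,0,-1],[0.01,0,0,0,0,0,-1],[0,0,0,0,0,0,-1],[0,0,0,0,0,0,-1],[0,0,0,0,0,0,-1],[0,0,0,0,0,0,-1]]
  ]
}}

```text
clock: 29.55
position: [0.5863, 0.1431, 0.0956]
tool_rot: [3.141, -0.003, 0.504]
force: [-1.1, -1.6, -0.9]
grip_width: 0.0001
finger_force: 1.1
```

Run:
```python
from h import *
s=observe();print(s['clock'],s['position'],s['force'])
q=s['position'][:2]-F;print(q@cx,q@cy)
```

```text
29.55 [0.5862605  0.14308706 0.09560773] [-1.07795994 -1.64916808 -0.88583441]
-0.015124901715327672 -3.0201407465255646e-05
```

{"api": "move_arm", "payload": {
  "plan": [
    [[0.01,0,0,0,0,0,-1],[0.01,0,0,0,0,0,-1],[0.01,0,0,0,0,0,-1],[0.01,0,0,0,0,0,-1],[0.01,0,0,0,0,0,-1],[0.01,0,0,0,0,0,-1],[0.01,0,0,0,0,0,-1],[0,0,0,0,0,0,-1],[0,0,0,0,0,0,-1],[0,0,0,0,0,0,-1]]
  ]
}}

```text
clock: 30.55
position: [0.5865, 0.1432, 0.0956]
tool_rot: [3.141, -0.0, 0.503]
force: [-10.2, -4.2, 5.3]
grip_width: -0.0003
finger_force: 5.3
```

The force rose to 11 N with the finger stopped, so the drawer is at its hard end. I'll back off and rise.

{"api": "move_arm", "payload": {
  "plan": [
    [[-0.05,0,0,0,0,0,-1],[-0.1,0,0,0,0,0,-1],[-0.3,0,0,0,0,0,-1],[-0.4,0,0,0,0,0,-1],[-0.4,0,-0.2,0,0,0,-1],[-0.4,0,-0.6,0,0,0,-1],[-0.4,0,-1,0,0,0,-1],[-0.4,0,-1,0,0,0,-1],[-0.4,0,-1,0,0,0,-1],[-0.4,0,-1,0,0,0,-1]]
  ]
}}

```text
clock: 31.55
position: [0.5297, 0.1119, 0.1933]
tool_rot: [3.141, -0.004, 0.503]
force: [0.1, 0.6, -0.1]
grip_width: 0.0002
finger_force: 0.0
```

{"api": "move_arm", "payload": {
  "plan": [
    [[-0.4,0.8,-0.4,0,0,0,-1],[-0.4,0.9,0,0,0,0,-1],[-0.4,0.9,0,0,0,0,-1],[-0.4,0.9,0,0,0,0,-1],[-0.2,0.9,0,0,0,0,-1],[0,0.9,0,0,0,0,-1],[0,0.9,0,0,0,0,-1],[0,0.9,0,0,0,0,-1],[0,0.5,0,0,0,0,-1],[0,0,0,0,0,0,-1]]
  ]
}}

```text
clock: 32.55
position: [0.5722, -0.0394, 0.1999]
tool_rot: [3.141, -0.003, 0.502]
force: [-0.8, 0.6, -0.2]
grip_width: 0.0004
finger_force: 0.0
```

Run:
```python
from h import *
s=observe();print(s['clock'],s['position'],s['force'])
f=grab_frame("top")["color"][:,:,::-1];g=grab_frame("scene")["color"][:,:,::-1]
c=lambda i,x,y,w,h,k:cv2.resize(i[y:y+h,x:x+w],None,fx=k,fy=k,interpolation=cv2.INTER_CUBIC)
cv2.imwrite("pics/z.png",np.hstack([c(f,140,90,240,240,1.65),c(g,320,180,240,240,1.65)]))
```

```text
32.55 [ 0.57215542 -0.03938529  0.1998786 ] [-0.76772701  0.64334309 -0.22465235]
```

View pics/z.png

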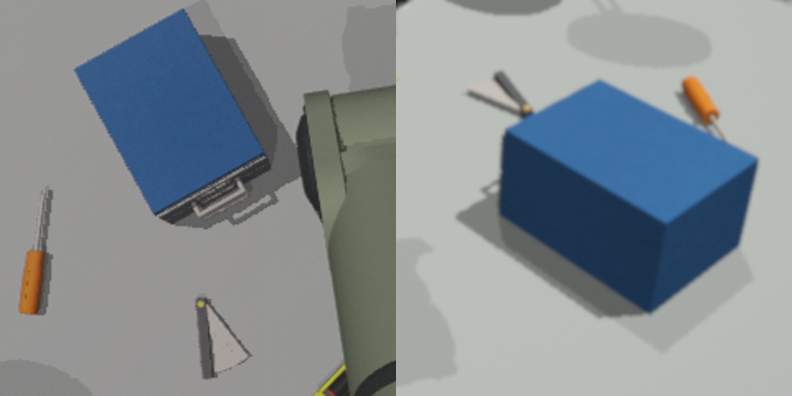

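The drawer is shut with its panel against the carcass, the bystanders haven't moved and the arm is clear. Handing in.

```bash
python3 -c "
from workcell import *
print(job_done())"
```

```text
the job is handed in; nothing more can be done
None
```

The shader went in tube first and was let go flat on its side on the drawer's liner; the drawer is pushed shut to its hard stop (about 11 N), the bystanders in the last picture look unmoved, and the job is handed in at about 33 s; no verdict was returned.

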